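Snap the leak-test coupler onto the tilted service port

ROBOT

A 7-joint arm with a two-finger parallel gripper is mounted at the origin on the work surface. World frame = base frame: x ahead of the robot, y to its left, z up, the work surface at z = 0. Lengths are in m, angles in rad, forces in N, time in s.
With the tool pointing down it reaches from about 0.35 to 0.9 m from the base axis. Payload 8.1 kg.
Tool frame: the origin (TCP) lies on the centre line of the jaws, within the pads' length; the fingertips stand 19 mm ahead of it and the grasp point (between the pads) is the TCP; z points along the fingers, y is the direction in which the jaws open and shut (so a half turn about z gives the same grasp; the last joint's range is limited). The gripper opens to 92 mm and grips with 3 to 60 N. Pads are 19 mm wide; open, the fingers measure 130 mm over their backs; the gripper's body (75 mm by 190 mm) begins 47 mm behind the grasp point.
Start: joints at [1.216, 0.434, 0.025, 1.573, -0.012, 1.134, -0.075], TCP at [0.156, -0.605, 0.212] pointing down, gripper open.
Joint ranges: [-2.62, 2.62], [-0.44, 2.09], [-1.27, 1.32], [0.08, 2.57], [-1.32, 4.46], [0.12, 2], [-2.74, 2.74]. Speed limits (rad/s): [2.22, 2.22, 3.01, 3.01, 3.14, 3.14, 3.14].

INTERFACE

Orientations are given as a rotation vector (axis times angle).
In Python, from cell import monitor, imaging, workorder, outline_of gives the robot as it stands.
- The arm moves only by the tool move_arm, never from a script. Its argument "series" is a list of rows, each a list of 6 numbers: the shift along the world's x, y, z in cm, then the turn, a rotation vector about the world's x, y, z in degrees. A call has 1 to 8 rows; each row shifts and turns the commanded pose from where the row before left it; what a row does not reach is not made up. A row lasts 1/10 s, in which the tool goes at most 50 mm and 8.59 degrees, less where a joint would pass 70% of its speed; a pose out of reach is approached as far as the arm can. A call with a gripper value outside its range is refused whole. "grip" is the opening, from 0 (shut) to 1 (fully open), set as the call begins (left out, the last holds). The fingers move at their own pace and stop on an object; "force" is the grip in N (left out, the last holds). Time passes only in rows, so rows that do not move let the fingers close. It gives the time, the measured TCP pose, the force and the opening at its end, in the units of the state.
- monitor.observe(): the state, without advancing time (a new reading comes with each control period).
- imaging.get_image(name): name is "scene" or "top"; returns a dict with "color" (420x560x3 uint8, red, green, blue), "fx", "fy", "cx", "cy" (pixels), "rvec" (rotation vector, rad) and "tvec" (3), from world to camera coordinates, as OpenCV has them. Camera axes: x right, y down, z forward; pixel columns grow to the right and rows downward; lengths in m; the calibration is good to about 2 mm. A picture is of the moment at which its call begins. There is no depth.
- workorder.sign_off(): hands the job in, once; it reports no verdict.
Trained networks look in the newest picture that a camera, given by its name, has taken for a name from the list of things; names that differ only in an ending like _2 or _b are one class to them, and where a whole thing is asked for, a point or a joint stands for the part that bears it (a point fixed in the world has none). Each returns a list of dicts, best first, with "p" (0 to 1); they miss things now and then, are a little off and sometimes report something else, mostly with a low value. They report only what shows in the picture. A call takes as long as a camera call.
- outline_of(camera, thing): "mask" (420x560 bool, what is visible of it) and "rect" ([left, top, width, height] in pixels, round what is visible of it).
The state is a dict: "clock": time; "joints": joint angles; "dq": joint speeds; "joint_efforts": joint torques, N m; "position": TCP position; "ee_rot": TCP orientation; "force": force on the tool from outside, world axes, zero at the start; "ft_torque": the same for the moment, N m; "width": opening from 0.0 (shut) to 1.0 (fully open).
Only numpy, scipy, OpenCV 4.12 (cv2) and the standard library are available. Lean on these libraries where they do the work, as an engineer would, in place of code of your own. Each camera call takes 0.05 s, during which the arm holds its last target. There are 200 camera calls.

TASK

First vent the port: press the red pedal all the way down to its stop for about half a second and let it come back up. Then take the blue leak-test coupler, push it squarely onto the tilted brass nipple until the orange collar snaps down, and keep it pushed down: the collar is sprung, so finish while still gripping the coupler and holding it there. Leave the two bottles and the dog figurine where they stand.

Things in the scene. Friction and masses are not known exactly. Their poses are not given: they have to be found in the camera images.
- skid: Service-port skid, fixed to the bench: aluminium plate 170 (x) x 250 (y) x 12 mm. On its +y half a navy valve block (100 x 85 mm, top 48 mm above the bench, centred at x +12, y +65 mm) with the tilted nipple; on its -y half the red vent pedal (mid-width at y -70 mm). Origin: centre of the plate's underside, on the bench.
- nipple: Tilted brass nipple on the skid, fixed: 13 mm stem, tapered tip; around it an orange spring collar, 40 mm wide, over a 44 mm steel boss. Origin: on its axis at the top face of the unpressed collar, 92 mm above the bench; the tip stands 16 mm beyond. +z: its axis, outward and up, leaning 0.44 rad (25 deg) from vertical towards the skid's -x side.
- collar (a joint): Orange collar's travel along the nipple's -z, in m: 0 = up, 0.010 = rigid stop. Push needed: 6 N to start, about 15 N at 2 mm, then it snaps through: the push falls to about 5 N at 8 mm and rises to 14 N at the stop. No latch: when let go, it springs back up and pushes the coupler off.
- pedal (a joint): Red vent pedal's angle in rad: 0 = up (free end raised), 0.28 = level, down on its stop. Spring-loaded, returns by itself; at the pad about 3 N starts it and 8 N brings it to the stop.
- pedal_pad (a point): Where to press the pedal: on its top face, mid-width, 20 mm from the free end; moves with it. The pedal is a ribbed red plate 90 x 60 x 6 mm, hinged at its edge on the skid's +x side; its free end points to the skid's -x side. The pad is 70 mm from the hinge, 60 mm above the bench when up, 41 mm when down, shifting some 3.5 mm towards -x on the way.
- coupler: Loose leak-test coupler, 92 mm tall, 0.15 to 0.3 kg, upright on its open nose. Origin: centre of the nose's rim (underside); z up its axis. Nose: steel sleeve 34 mm wide, bore 18 mm, 36 mm deep. From 40 to 92 mm up a blue grip, 24 mm in x, 28 mm in y: grip across y, about 72 mm up. A 36 mm round gauge sits on its +x side, 22 to 33 mm off the axis, 60 mm up.
- amber_bottle: Bystander: amber glass bottle with a blue cap, 58 mm diameter, 100 mm tall; origin at the centre of its underside.
- clear_bottle: Bystander: clear glass bottle with a blue cap, 58 mm diameter, 100 mm tall; origin at the centre of its underside.
- mascot: Bystander: small black dog figurine in a blue vest, about 45 x 40 mm, 66 mm tall; origin at the centre of its underside.

How it is judged:
By the outcome, as a careful person would: the job done as asked, in the order asked, and still so for the second after the job is handed in, while the arm keeps its last pose, push and grip.
It also fails if it takes over 59 s, if anything falls off the work surface, if the arm or the gripper's body presses on something with over 40 N, if the wrist force passes 120 N, or if a joint passes its speed limit or range.

## Working session

There is one attempt and no reset: what is moved stays moved. The work goes in short steps, Python scripts to look and compute and a tool call to move; the robot and the scene stay as the last step left them, time stands still between calls to the robot, and variables do not carry over. Pictures are saved under pics/ and viewed, about 8 in all and at most 12, crops included, and the job is handed in when it is done.

Besides the shell and the picture viewer there is one more tool, called after "Request:" by a JSON object that holds its "method" and its "body". move_arm: Moves the arm, as the interface text tells. Its arguments: {"type":"object","properties":{"series":{"type":"array"},"grip":{"type":"number"},"force":{"type":"number"}},"required":["series"]}

```bash
mkdir -p pics; cat > h.py <<'E'
import numpy as np, cv2
from cell import monitor, imaging, workorder, outline_of
def cam(n):
    d=imaging.get_image(n); R=cv2.Rodrigues(np.array(d['rvec'],float))[0]; t=np.array(d['tvec'],float).ravel()
    K=np.array([[d['fx'],0,d['cx']],[0,d['fy'],d['cy']],[0,0,1.]])
    return d,K,R,t
def proj(c,P):
    _,K,R,t=c; q=(np.atleast_2d(P)@R.T+t)@K.T; return q[:,:2]/q[:,2:]
def onz(c,uv,z):
    _,K,R,t=c; C=-R.T@t; v=R.T@np.linalg.solve(K,[uv[0],uv[1],1]); return C+v*(z-C[2])/v[2]
def save(c,name): cv2.imwrite('pics/'+name,c[0]['color'][:,:,::-1])
E
python3 - <<'E'
from h import *
np.set_printoptions(precision=4,suppress=True)
cs={n:cam(n) for n in('scene','top')}
im=np.vstack([cs[n][0]['color'] for n in cs])
for n in cs:
    save(cs[n],n+'1.png'); c=cs[n]; print(n,'C',-c[2].T@c[3],c[1][0,0],c[2][2])
    for th in('skid','nipple','collar','pedal','coupler','amber_bottle','clear_bottle','mascot'):
        for o in outline_of(n,th)[:2]:
            m=o['mask'];ys,xs=np.nonzero(m); print(th,round(o['p'],2),o['rect'],xs.mean().round(1),ys.mean().round(1),len(xs))
print(monitor.observe())
E
```

```text
scene C [ 1.0522 -0.1733  0.6421] 395.0492705452829 [-0.6521  0.2801 -0.7045]
skid 0.79 [110.7, 224.6, 144.9, 107.5] 177.4 276.7 9691
nipple 0.78 [197.4, 227.8, 27.5, 40.1] 211.0 248.2 769
collar 0.57 [199.7, 232.5, 19.7, 11.5] 208.8 237.4 171
pedal 0.73 [118.1, 245.6, 44.0, 54.5] 138.7 272.6 1738
pedal 0.43 [385.8, 198.6, 36.0, 49.3] 403.8 223.2 1150
coupler 0.72 [289.6, 175.3, 16.9, 43.1] 295.2 197.2 622
amber_bottle 0.89 [387.5, 199.7, 30.6, 48.1] 403.7 222.9 1136
amber_bottle 0.43 [334.7, 235.6, 24.4, 33.1] 347.5 249.6 559
clear_bottle 0.71 [362.4, 155.3, 32.8, 47.9] 381.0 179.4 876
mascot 0.67 [334.0, 236.4, 26.2, 31.4] 348.0 248.9 582
mascot 0.32 [121.1, 244.6, 43.5, 53.9] 139.3 272.9 1691
top C [0.3729 0.0134 1.0664] 532.1960809906519 [ 0.1772 -0.0027 -0.9842]
skid 0.72 [314.4, 171.2, 128.6, 87.7] 378.8 213.0 10431
nipple 0.71 [337.5, 190.2, 23.7, 24.5] 349.4 201.1 534
collar 0.72 [340.4, 194.8, 22.4, 19.7] 351.1 204.7 325
pedal 0.71 [399.9, 185.4, 37.4, 47.6] 418.2 206.9 1374
coupler 0.71 [205.3, 159.6, 22.2, 25.1] 218.1 172.3 437
coupler 0.66 [227.9, 233.0, 23.6, 31.3] 239.0 247.9 462
amber_bottle 0.55 [129.2, 158.8, 39.1, 33.1] 147.5 177.9 894
clear_bottle 0.85 [108.6, 231.4, 41.3, 34.4] 128.2 247.8 950
mascot 0.65 [204.1, 160.7, 23.3, 25.5] 217.9 172.4 418
{'clock': 0.9, 'joints': array([ 1.2164,  0.4345,  0.025 ,  1.5732, -0.0116,  1.134 , -0.0751]), 'dq': array([-0.0008, -0.0014,  0.001 ,  0.0015, -0.0006,  0.0006, -0.0013]), 'joint_efforts': array([  0.0005, -66.764 ,   0.9843, -31.4802,  -0.0606,   0.0325,
         0.0001]), 'position': array([ 0.1557, -0.6053,  0.2118]), 'ee_rot': array([3.1167, 0.3944, 0.0001]), 'force': array([-0.4315,  0.0301, -0.5716]), 'ft_torque': array([0.024 , 0.0127, 0.0271]), 'width': 1.0048222888589666}
```

View pics/scene1.png

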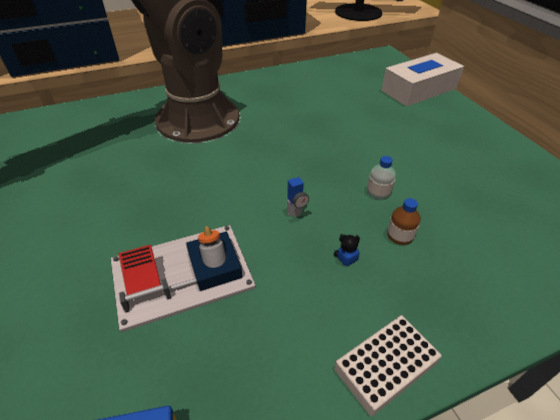

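View pics/top1.png

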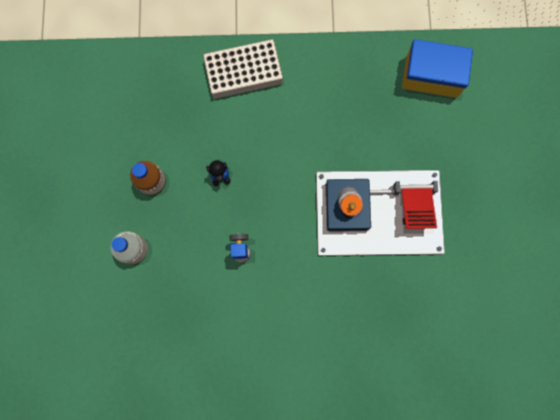

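The scene view shows the skid at about (180,275) and the coupler at (297,198). In the top view they are at (379,213) and (239,248), with the gauge towards +x (up in the image). The bottles and the dog are well clear of both. Next I fit poses by matching silhouettes.

```bash
cat > fit.py <<'E'
from h import *
from scipy.optimize import minimize
def box(x,y,z): return np.array([[a,b,c] for a in x for b in y for c in z])
def cyl(r,z0,z1,ax='z',c=(0,0)):
    a=np.linspace(0,2*np.pi,24,endpoint=False); p=[]
    for z in(z0,z1):
        for t in a: p.append([c[0]+r*np.cos(t),c[1]+r*np.sin(t),z])
    p=np.array(p)
    if ax=='x': p=p[:,[2,1,0]]
    return p
tl=.44; s,co=np.sin(tl),np.cos(tl)
def nip(pts,o): # local->skid ; z axis leans to -x
    A=np.array([[co,0,-s],[0,1,0],[s,0,co]]); return pts@A.T+o
SK=[box((-.085,.085),(-.125,.125),(0,.012)),box((-.038,.062),(.0225,.1075),(.012,.048))]
CO=[cyl(.017,0,.04),box((-.012,.012),(-.014,.014),(.04,.092)),cyl(.018,.022,.033,'x',(.06,0)),box((.01,.024),(-.004,.004),(.056,.064))]
def T(P,q):
    c_,s_=np.cos(q[2]),np.sin(q[2]); return P@np.array([[c_,-s_,0],[s_,c_,0],[0,0,1]]).T+[q[0],q[1],0]
def render(c,parts,q,S=4):
    m=np.zeros((420*S,560*S),np.uint8)
    for P in parts:
        uv=(proj(c,T(P,q))+.5)*S; cv2.fillConvexPoly(m,cv2.convexHull(uv.astype(np.float32)).astype(np.int32),1)
    return cv2.resize(m.astype(np.float32),(560,420),interpolation=cv2.INTER_AREA)
def fit(cs,ms,parts,q0):
    def L(q):
        e=0
        for c,m in zip(cs,ms):
            if m is None: continue
            r=render(c,parts,q); e+=1-np.minimum(r,m).sum()/np.maximum(r,m).sum()
        return e
    q0=np.array(q0,float)
    for k in range(2):
        sx=np.vstack([q0]+[q0+d for d in np.diag([.008,.008,.12])/(k+1)])
        r=minimize(L,q0,method='Nelder-Mead',options=dict(initial_simplex=sx,maxiter=120,xatol=1e-4)); q0=r.x
    return r.x,r.fun
E
cat > m1.py <<'E'
from fit import *
np.set_printoptions(precision=4,suppress=True)
cs=[cam('scene'),cam('top')]
M={}
for th,k in(('skid',0),('coupler',0),('collar',0),('pedal',0)):
    M[th]=[]
    for n,c in zip(('scene','top'),cs):
        os_=outline_of(n,th)
        if th=='coupler' and n=='top': os_=[o for o in os_ if abs(o['rect'][1]-233)<12]
        M[th].append(os_[0]['mask'].astype(np.float32) if os_ else None)
g=onz(cs[1],(378.8,213),.012); print('skid guess',g)
for nm,ms in(('both',M['skid']),('top',[None,M['skid'][1]]),('scene',[M['skid'][0],None])):
    q,f=fit(cs,ms,SK,[g[0],g[1],0]); print('skid',nm,q,f)
    if nm=='both': qs=q
g=onz(cs[1],(239,250),.09); print('coup guess',g)
for nm,ms in(('both',M['coupler']),('top',[None,M['coupler'][1]]),('scene',[M['coupler'][0],None])):
    q,f=fit(cs,ms,CO,[g[0],g[1],0]); print('coupler',nm,q,f)
    if nm=='both': qc=q
# collar position in the world by triangulation of centroid
def cen(m): ys,xs=np.nonzero(m); return xs.mean(),ys.mean()
for th in('collar','pedal'):
    uv=[cen(m) for m in M[th]]
    Ps=[c[1]@np.c_[c[2],c[3]] for c in cs]
    X=cv2.triangulatePoints(Ps[0],Ps[1],np.array(uv[0]).reshape(2,1),np.array(uv[1]).reshape(2,1)); print(th,(X[:3]/X[3]).ravel(), [onz(cs[i],uv[i],.088 if th=='collar' else .05) for i in(0,1)])
# overlays
out=[]
for c,(x,y) in zip(cs,((100,160),(200,150))):
    im=c[0]['color'][:,:,::-1].copy()[y:y+190,x:x+260]; im=cv2.resize(im,None,fx=2.9,fy=2.9,interpolation=cv2.INTER_CUBIC) 
    for parts,q in((SK,qs),(CO,qc)):
        for P in parts:
            uv=(proj(c,T(P,q))+.5-[x,y])*2.9
            cv2.polylines(im,[cv2.convexHull(uv.astype(np.float32)).astype(np.int32)],True,(0,255,255),1)
    out.append(im[:299] if 0 else im)
v=np.vstack(out); v=cv2.resize(v,None,fx=600/v.shape[0]*1,fy=600/v.shape[0]) 
cv2.imwrite('pics/ov1.png',out[0]);cv2.imwrite('pics/ov2.png',out[1])
E
python3 m1.py
```

```text
skid guess [ 0.5461 -0.17    0.012 ]
skid both [ 0.549  -0.1712 -0.0164] 0.05600661039352417
skid top [ 0.5492 -0.1707 -0.0041] 0.027456223964691162
skid scene [ 0.5492 -0.1723 -0.0202] 0.023365497589111328
coup guess [0.4713 0.1042 0.09  ]
coupler both [0.4715 0.1064 0.0516] 0.2251238226890564
coupler top [0.4712 0.1068 0.0641] 0.1545214056968689
coupler scene [0.4732 0.1054 0.0145] 0.05133885145187378
collar [ 0.5518 -0.105   0.0845] [array([ 0.555 , -0.1052,  0.088 ]), array([ 0.5511, -0.1047,  0.088 ])]
pedal [ 0.5517 -0.2419  0.0449] [array([ 0.5558, -0.2419,  0.05  ]), array([ 0.5509, -0.2403,  0.05  ])]
```

View pics/ov2.png

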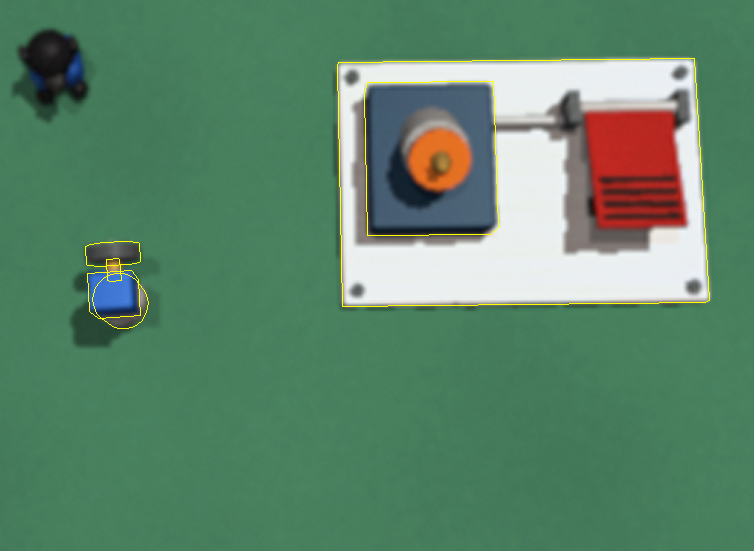

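Overlays agree with the picture: skid at (0.549, −0.171) with yaw about −0.01, coupler at (0.472, 0.106). Now I compute the pad and the nipple tip.

```bash
python3 - <<'E'
from h import *
np.set_printoptions(precision=4,suppress=True)
c=cam('top'); s=cam('scene')
print('free end',onz(c,(200+640/2.9-.5,150+229/2.9-.5),.0655))
def blob(c,thr,roi):
    im=c[0]['color'].astype(int); r,g,b=im[...,0],im[...,1],im[...,2]; m=thr(r,g,b); z=np.zeros_like(m); x,y,w,h=roi; z[y:y+h,x:x+w]=m[y:y+h,x:x+w]; return z
o=blob(c,lambda r,g,b:(r>150)&(g>50)&(b<90)&(r-g>70),(335,185,35,40)); ys,xs=np.nonzero(o); print('collar top',xs.min(),xs.max(),ys.min(),ys.max())
h=cv2.convexHull(np.c_[xs,ys].astype(np.float32)); e=cv2.fitEllipse(h); print(e, onz(c,e[0],.092))
print('tip',onz(c,(200+442/2.9-.5,150+160/2.9-.5),.106))
# expected ellipse centres for hypothesised nipple origin
for x in(.545,.55,.555):
  P=np.array([x,-.106,.092]); a=np.array([-np.sin(.44),0,np.cos(.44)])
  print(x,proj(c,[P,P+.016*a]).ravel(),proj(s,[P,P+.016*a]).ravel())
x,y=185,215
im=cv2.resize(s[0]['color'][y:y+60,x:x+60,::-1],None,fx=8,fy=8,interpolation=cv2.INTER_CUBIC)
im2=cv2.resize(c[0]['color'][175:235,322:362,::-1],None,fx=8,fy=8,interpolation=cv2.INTER_CUBIC)
cv2.imwrite('pics/n.png',np.hstack([im,im2]))
E
```

```text
free end [ 0.5055 -0.2374  0.0655]
collar top 341 361 194 215
((351.1651611328125, 204.52288818359375), (20.606082916259766, 20.85737419128418), 45.05134201049805) [ 0.5503 -0.1056  0.092 ]
tip [ 0.5475 -0.1052  0.106 ]
0.545 [351.5312 207.3395 352.6097 209.6018] [207.3205 232.2708 205.3904 224.4949]
0.55 [351.4036 204.6969 352.4791 206.9153] [208.028  234.1262 206.0948 226.3302]
0.555 [351.2762 202.059  352.3488 204.2336] [208.7418 235.9982 206.8055 228.182 ]
```

View pics/n.png

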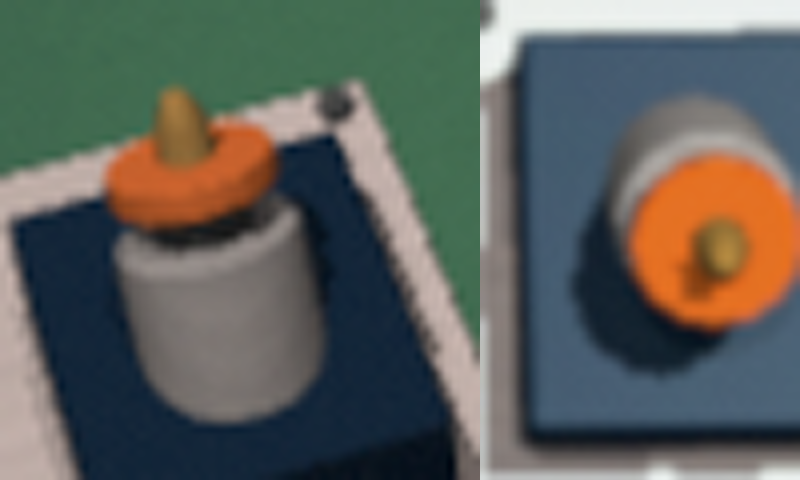

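Request:
{"method": "move_arm", "body": {"series": [[4, 4, 0, 0, 0, -7.2], [4.5, 4.5, 0, 0, 0, -7.2], [4.5, 4.5, 0, 0, 0, 0], [4.5, 4.5, 0, 0, 0, 0], [4.5, 4.5, 0, 0, 0, 0], [4.5, 4.5, 0, 0, 0, 0], [4.5, 4.5, 0, 0, 0, 0], [4.5, 4, 0, 0, 0, 0]], "grip": 0}}

```text
clock: 2.3
position: [0.4416, -0.323, 0.2121]
ee_rot: [3.141, 0.0, 0.001]
force: [0.7, -0.8, 0.2]
width: 0.35
```

The collar face centre is at about (208.5,234.5) in scene and (351.2,204.5) in top, so the nipple origin is about (0.551, −0.1055, 0.092). The pedal pad is about (0.524, −0.240).

Request:
{"method": "move_arm", "body": {"series": [[3, 3, -1, 0, 0, 0], [3, 3, -3, 0, 0, 0], [2.1, 2.3, -3.5, 0, 0, 0], [0, 0, -2.5, 0, 0, 0], [0, 0, -1.2, 0, 0, 0], [0, 0, 0, 0, 0, 0]]}}

```text
clock: 2.9
position: [0.519, -0.2431, 0.0995]
ee_rot: [-3.141, 0.001, 0.005]
force: [-0.2, 0.1, 0.4]
width: 0.006
```

Request:
{"method": "move_arm", "body": {"series": [[0.2, 0.2, -0.5, 0, 0, 0], [0, 0, -0.7, 0, 0, 0], [0, 0, -0.7, 0, 0, 0], [0, 0, -0.6, 0, 0, 0], [-0.1, 0, -0.6, 0, 0, 0], [-0.1, 0, -0.5, 0, 0, 0], [0, 0, -0.3, 0, 0, 0], [0, 0, 0, 0, 0, 0]]}}

```text
clock: 3.7
position: [0.5201, -0.2406, 0.0614]
ee_rot: [-3.141, -0.001, 0.001]
force: [-0.4, 0.4, -0.1]
width: 0.001
```

```bash
python3 - <<'E'
from h import *
print(monitor.observe())
s=cam('scene'); t=cam('top')
a=cv2.resize(s[0]['color'][200:340,90:250,::-1],(480,420)); b=cv2.resize(t[0]['color'][150:270,340:450,::-1],(320,349))
b=np.vstack([b,np.zeros((71,320,3),np.uint8)])
cv2.imwrite('pics/p.png',np.hstack([a,b]))
E
```

```text
{'clock': 3.7, 'joints': array([ 0.41449392,  0.52179754, -0.10370163,  1.85624248,  0.07432026,
        0.76807921, -1.29947065]), 'dq': array([-0.0003837 , -0.00954505, -0.00091179, -0.00810374, -0.00137407,
        0.00672617,  0.00142422]), 'joint_efforts': array([ 3.43419530e-02, -6.56173539e+01, -9.51425359e-01, -2.40334493e+01,
       -8.62171728e-03, -2.04886235e-01, -1.23012217e-02]), 'position': array([ 0.52009359, -0.24063393,  0.06138082]), 'ee_rot': array([-3.14132183e+00, -5.61879657e-04,  1.21553529e-03]), 'force': array([-0.37785762,  0.38951879, -0.14909174]), 'ft_torque': array([ 0.03365183,  0.00450935, -0.02606974]), 'width': 0.0011782739398836929}
```

View pics/p.png

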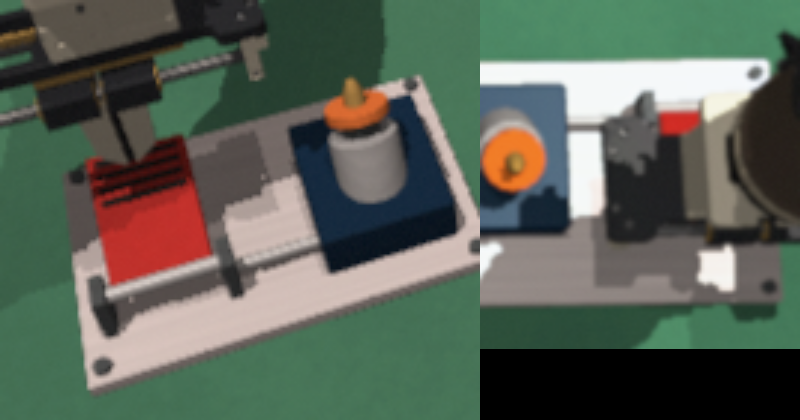

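```bash
python3 - <<'E'
from h import *
s=cam('scene'); p=monitor.observe()['position']
f=lambda P:((proj(s,P)+.5-[90,200])*3).round(0).tolist()
print('tip',f(p-[0,0,.019]),'tcp',f(p), p)
for z,x0 in((.0655,.5055),(.041,.499)): print(z,f([[x0,-.24+.03,z],[x0,-.24-.03,z],[x0+.019,-.24,z-.005*(z>.05)]]))
print('hinge',f([[.592,-.21,.041],[.592,-.27,.041]]))
E
```

```text
tip [[145.0, 184.0]] tcp [[138.0, 165.0]] [ 0.52065484 -0.24078579  0.06208269]
0.0655 [[182.0, 129.0], [84.0, 157.0], [140.0, 170.0]]
0.041 [[189.0, 147.0], [94.0, 174.0], [147.0, 182.0]]
hinge [[216.0, 258.0], [113.0, 290.0]]
```

Request:
{"method": "move_arm", "body": {"series": [[0, 0, -0.3, 0, 0, 0], [0, 0, -0.3, 0, 0, 0], [0, 0, 0, 0, 0, 0]]}}

```text
clock: 4.15
position: [0.5201, -0.2406, 0.0554]
ee_rot: [-3.141, -0.001, 0.001]
force: [0.4, -0.6, 0.3]
width: 0.005
```

```bash
python3 - <<'E'
from h import *
s=cam('scene'); p=monitor.observe(); print(p['force'],p['ft_torque'],p['joint_efforts'],p['position'])
cv2.imwrite('pics/p2.png',cv2.resize(s[0]['color'][210:320,90:200,::-1],(770,600),interpolation=cv2.INTER_CUBIC))
E
```

```text
[0.09007538 0.16522941 0.48854011] [-0.00721413  0.06403813  0.0166862 ] [-8.36923078e-03 -6.59951520e+01 -9.80095603e-01 -2.37486935e+01
 -2.07916915e-02 -1.19313207e-01 -6.38084646e-03] [ 0.52020339 -0.24065234  0.05561349]
```

View pics/p2.png

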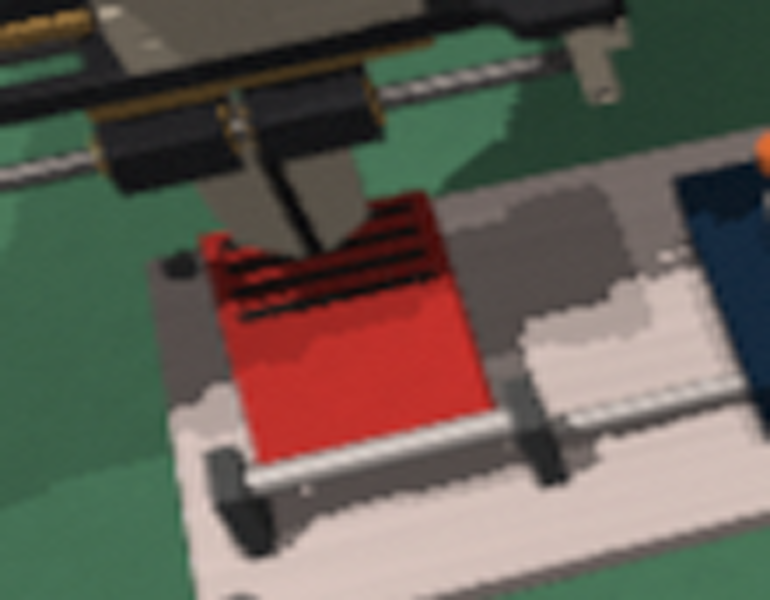

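```bash
python3 - <<'E'
from h import *
s=cam('scene'); a=cv2.imread('pics/scene1.png')[:,:,::-1]; b=s[0]['color']
for im in(a,b):
    im=im.astype(int); m=(im[...,0]>70)&(im[...,1]<60)&(im[...,2]<60); m[:235]=0;m[310:]=0;m[:,:100]=0;m[:,175:]=0
    print([(x,int(np.nonzero(m[:,x])[0].min()),int(np.nonzero(m[:,x])[0].max())) for x in (120,122,124,126,128,144,146,148,150,152,154) if m[:,x].any()])
sc=6
cv2.imwrite('pics/p3.png',np.hstack([cv2.resize(i[225:305,105:170,::-1],None,fx=sc,fy=sc,interpolation=cv2.INTER_CUBIC) for i in(a,b)]))
f=lambda P:proj(s,P).round(1).tolist()
print(f([[.52,-.2407,z] for z in (.0366,.045,.0556)]))
E
```

```text
[(120, 253, 259), (122, 253, 269), (124, 252, 279), (126, 252, 289), (128, 251, 293), (144, 247, 289), (146, 246, 288), (148, 245, 287), (150, 245, 287), (152, 253, 286), (154, 259, 285)]
[(120, 253, 265), (122, 253, 274), (124, 255, 279), (126, 256, 288), (128, 259, 293), (144, 263, 288), (146, 250, 288), (148, 245, 287), (150, 246, 287), (152, 251, 286), (154, 258, 285)]
[[138.7, 262.5], [137.6, 259.8], [136.2, 256.3]]
```

View pics/p3.png

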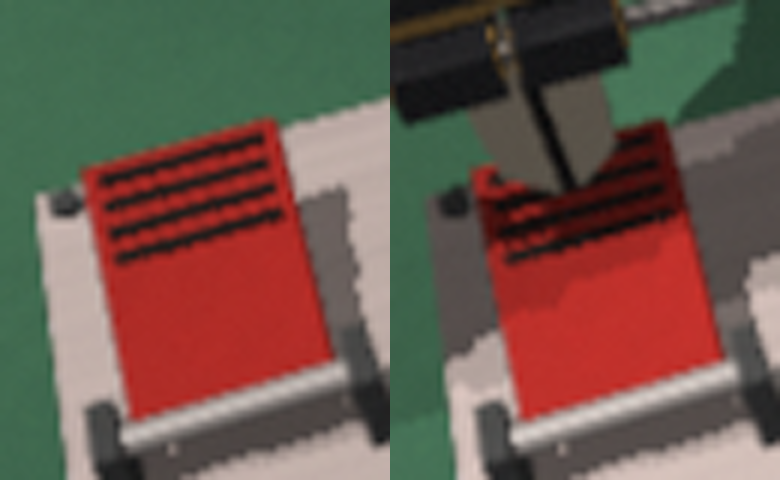

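The pedal has not moved, and the visible fingertip ends at about (135,256), right above it. I'll descend in small steps and watch the force.

Request:
{"method": "move_arm", "body": {"series": [[0, 0, -0.3, 0, 0, 0], [0, 0, -0.3, 0, 0, 0], [0, 0, 0, 0, 0, 0]]}}

```text
clock: 4.55
position: [0.5204, -0.2408, 0.0496]
ee_rot: [-3.142, -0.001, 0.0]
force: [0.1, 1.0, 2.0]
width: 0.002
```

```bash
cat > q.py <<'E'
from h import *
np.set_printoptions(precision=4,suppress=True)
s=cam('scene'); a=cv2.imread('pics/scene1.png')[:,:,::-1]; b=s[0]['color']; o=monitor.observe()
print(o['clock'],o['position'],o['force'],o['ft_torque'])
for im in(a,b):
    im=im.astype(int); m=(im[...,0]>70)&(im[...,1]<60)&(im[...,2]<60); m[:235]=0;m[310:]=0;m[:,:100]=0;m[:,175:]=0
    print([(x,int(np.nonzero(m[:,x])[0].min()),int(np.nonzero(m[:,x])[0].max())) for x in (120,122,124,132,136,140,144,146,148,150,152,154) if m[:,x].any()])
g=b.astype(int); 
m=(abs(g[...,0]-g[...,1])<25)&(g.min(2)>70)&(g.max(2)<160)
for x in range(124,148,3):
    y=np.nonzero(m[225:275,x])[0]; print(x,225+y.max() if len(y) else None,end=' ')
E
python3 q.py
```

```text
4.6 [ 0.5205 -0.2408  0.0498] [-0.138   0.242   1.7201] [ 0.0344  0.0416 -0.0218]
[(120, 253, 259), (122, 253, 269), (124, 252, 279), (132, 250, 292), (136, 249, 291), (140, 248, 290), (144, 247, 289), (146, 246, 288), (148, 245, 287), (150, 245, 287), (152, 253, 286), (154, 259, 285)]
[(120, 253, 265), (122, 256, 274), (124, 257, 280), (132, 263, 292), (136, 262, 291), (140, 255, 290), (144, 251, 288), (146, 259, 288), (148, 254, 287), (150, 246, 287), (152, 251, 286), (154, 258, 285)]
124 253 127 256 130 257 133 245 136 252 139 254 142 250 145 230
```

Contact at TCP z of about 0.050, with force starting. The true tip offset differs from the spec, so I'll remember that. Keep pressing.

Request:
{"method": "move_arm", "body": {"series": [[0, 0, -0.4, 0, 0, 0], [-0.1, 0, -0.4, 0, 0, 0], [0, 0, -0.4, 0, 0, 0], [-0.1, 0, -0.3, 0, 0, 0], [0, 0, 0, 0, 0, 0]]}}

```text
clock: 5.1
position: [0.5184, -0.2408, 0.0345]
ee_rot: [3.142, 0.0, -0.0]
force: [-0.9, 1.0, 5.4]
width: 0.003
```

```bash
python3 q.py
```

```text
5.15 [ 0.5184 -0.2408  0.0348] [-1.5809 -0.3972  4.0487] [-0.0748  0.2621 -0.0094]
[(120, 253, 259), (122, 253, 269), (124, 252, 279), (132, 250, 292), (136, 249, 291), (140, 248, 290), (144, 247, 289), (146, 246, 288), (148, 245, 287), (150, 245, 287), (152, 253, 286), (154, 259, 285)]
[(120, 235, 235), (122, 257, 270), (124, 259, 279), (132, 270, 292), (136, 268, 291), (140, 267, 290), (144, 251, 288), (146, 250, 288), (148, 265, 287), (150, 249, 286), (152, 250, 286), (154, 256, 285)]
124 255 127 259 130 260 133 261 136 252 139 259 142 257 145 249
```

Request:
{"method": "move_arm", "body": {"series": [[0, 0, -0.3, 0, 0, 0], [0, 0, -0.2, 0, 0, 0], [0, 0, -0.2, 0, 0, 0], [0, 0, 0, 0, 0, 0]]}}

```text
clock: 5.55
position: [0.5178, -0.2408, 0.0278]
ee_rot: [-3.142, -0.0, 0.002]
force: [-3.5, -0.3, 5.7]
width: 0.005
```

Request:
{"method": "move_arm", "body": {"series": [[0, 0, -0.2, 0, 0, 0], [0, 0, -0.1, 0, 0, 0], [0, 0, 0, 0, 0, 0]]}}

```text
clock: 5.85
position: [0.5178, -0.2409, 0.0261]
ee_rot: [3.141, 0.0, -0.001]
force: [-7.4, 0.4, 20.2]
width: 0.007
```

```bash
cat >> q.py <<'E'
t=cam('top')
cv2.imwrite('pics/p4.png',np.hstack([cv2.resize(b[225:305,105:170,::-1],None,fx=6,fy=6,interpolation=cv2.INTER_CUBIC),cv2.resize(t[0]['color'][160:260,370:445,::-1],(360,480),interpolation=cv2.INTER_CUBIC)]))
E
python3 q.py
```

```text
5.9 [ 0.5178 -0.2409  0.0261] [-7.0647  1.3288 19.3644] [ 0.3326  1.6291 -0.004 ]
[(120, 253, 259), (122, 253, 269), (124, 252, 279), (132, 250, 292), (136, 249, 291), (140, 248, 290), (144, 247, 289), (146, 246, 288), (148, 245, 287), (150, 245, 287), (152, 253, 286), (154, 259, 285)]
[(120, 238, 238), (122, 238, 267), (124, 237, 279), (132, 271, 292), (136, 271, 291), (140, 269, 289), (144, 260, 288), (146, 267, 288), (148, 252, 287), (150, 266, 286), (152, 252, 286), (154, 255, 285)]
124 258 127 260 130 263 133 263 136 252 139 259 142 260 145 251
```

View pics/p4.png

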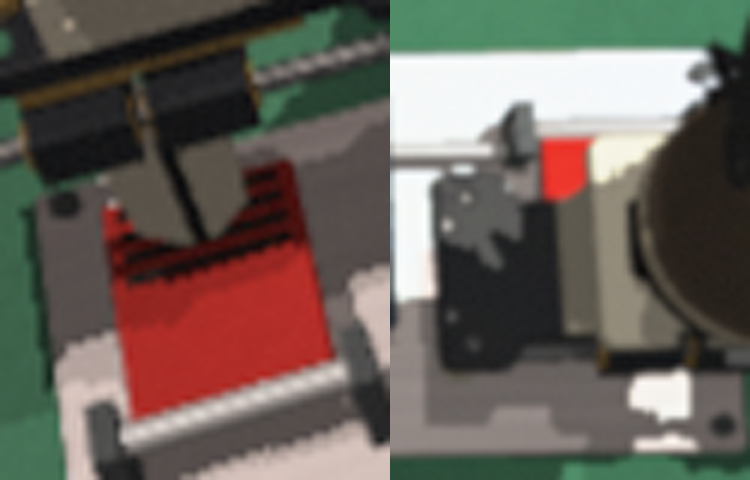

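Force reads 20 N against a rigid stop, and the pedal's far corner dropped by about 6.5 px to the level pose. Hold half a second, then release.

Request:
{"method": "move_arm", "body": {"series": [[0, 0, 0, 0, 0, 0], [0, 0, 0, 0, 0, 0], [0, 0, 0, 0, 0, 0], [0.1, 0, 0.6, 0, 0, 0], [0.1, 0, 1, 0, 0, 0], [0, 0, 2, 0, 0, 0], [0, 0, 4, 0, 0, 0], [0, 0, 4, 0, 0, 0]]}}

```text
clock: 6.75
position: [0.5201, -0.2401, 0.1418]
ee_rot: [-3.141, -0.001, 0.002]
force: [0.4, -0.3, 0.2]
width: 0.003
```

```bash
python3 - <<'E'
from h import *
np.set_printoptions(precision=4,suppress=True)
s=cam('scene');o=monitor.observe();print(o['position'],o['force'])
print('press tip',onz(s,(136.2,265),.041))
b=s[0]['color'];save(s,'s5.png')
im=b.astype(int); m=(im[...,0]>70)&(im[...,1]<60)&(im[...,2]<60); m[:235]=0;m[310:]=0;m[:,:100]=0;m[:,175:]=0
print([(x,int(np.nonzero(m[:,x])[0].min())) for x in (120,124,132,136,140,144,148,150,152,154) if m[:,x].any()])
p=o['position']; print(proj(s,[p,p-[0,0,.019],p+[0,0,.015]]))
c=proj(s,p)[0].astype(int); x,y=max(c[0]-45,0),max(c[1]-45,0)
im=cv2.resize(b[y:y+80,x:x+90,::-1],None,fx=6,fy=6,interpolation=cv2.INTER_CUBIC).copy()
for P,col in((p,(0,255,255)),(p-[0,0,.019],(255,0,255))):
    u=((proj(s,P)[0]+.5-[x,y])*6).astype(int); cv2.circle(im,(int(u[0]),int(u[1])),4,col,-1)
cv2.imwrite('pics/tip.png',im)
E
```

```text
[ 0.5237 -0.2415  0.1489] [ 2.1678 -0.2495  5.5858]
press tip [ 0.5281 -0.2454  0.041 ]
[(120, 258), (124, 260), (132, 250), (136, 249), (140, 252), (144, 255), (148, 253), (150, 246), (152, 250), (154, 258)]
[[122.3789 223.6553]
 [125.3817 231.1492]
 [119.9226 217.5251]]
```

View pics/tip.png

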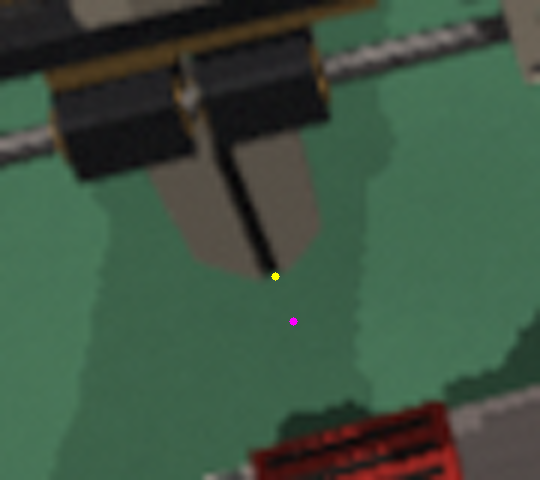

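The fingertip appears about where the reported TCP projects, yet contact heights suggest an offset of tens of millimetres. I'll touch the bare bench to measure the tip height directly.

Request:
{"method": "move_arm", "body": {"series": [[-2.5, 3, 0, 0, 0, 0], [-2.5, 4, 0, 0, 0, 0], [-2.5, 4, 0, 0, 0, 0], [-2.5, 4, 0, 0, 0, 0], [-2.5, 4, -1, 0, 0, 0], [-2.5, 4, -3, 0, 0, 0], [0, 1, -3, 0, 0, 0], [0, 0, -2, 0, 0, 0]]}}

```text
clock: 7.6
position: [0.3723, -0.0028, 0.0532]
ee_rot: [-3.141, -0.007, -0.001]
force: [-0.3, 0.1, -0.1]
width: 0.004
```

Request:
{"method": "move_arm", "body": {"series": [[0, 0, -1, 0, 0, 0], [0, 0, -1, 0, 0, 0], [0, 0, -0.5, 0, 0, 0], [0, 0, 0, 0, 0, 0]]}}

```text
clock: 8.0
position: [0.3728, -0.0048, 0.0287]
ee_rot: [-3.141, -0.001, 0.001]
force: [0.5, 0.4, 0.7]
width: 0.004
```

Request:
{"method": "move_arm", "body": {"series": [[0, 0, -0.4, 0, 0, 0], [0, 0, -0.3, 0, 0, 0], [0, 0, 0, 0, 0, 0]]}}

```text
clock: 8.3
position: [0.3731, -0.005, 0.022]
ee_rot: [3.142, 0.0, 0.0]
force: [-0.3, -0.2, -0.1]
width: 0.003
```

Request:
{"method": "move_arm", "body": {"series": [[0, 0, -0.3, 0, 0, 0], [0, 0, -0.2, 0, 0, 0], [0, 0, 0, 0, 0, 0]]}}

```text
clock: 8.6
position: [0.3729, -0.005, 0.0168]
ee_rot: [3.142, 0.001, -0.001]
force: [0.5, 0.1, -0.0]
width: 0.003
```

Request:
{"method": "move_arm", "body": {"series": [[0, 0, -0.3, 0, 0, 0], [0, 0, -0.3, 0, 0, 0], [0, 0, -0.3, 0, 0, 0], [0, 0, 0, 0, 0, 0]]}}

```text
clock: 9.0
position: [0.3728, -0.005, 0.0076]
ee_rot: [3.142, 0.001, -0.001]
force: [-0.3, 0.4, -0.3]
width: 0.004
```

Request:
{"method": "move_arm", "body": {"series": [[0, 0, -0.2, 0, 0, 0], [0, 0, -0.2, 0, 0, 0], [0, 0, 0, 0, 0, 0]]}}

```text
clock: 9.3
position: [0.3729, -0.005, 0.0038]
ee_rot: [3.142, 0.001, -0.001]
force: [-0.1, -0.2, 0.2]
width: 0.002
```

Request:
{"method": "move_arm", "body": {"series": [[0, 0, -0.2, 0, 0, 0], [0, 0, -0.2, 0, 0, 0], [0, 0, 0, 0, 0, 0]]}}

```text
clock: 9.6
position: [0.3729, -0.005, -0.0002]
ee_rot: [3.142, 0.001, -0.001]
force: [0.8, 0.4, 0.4]
width: 0.004
```

Request:
{"method": "move_arm", "body": {"series": [[0, 0, -0.2, 0, 0, 0], [0, 0, -0.2, 0, 0, 0], [0, 0, 0, 0, 0, 0]]}}

```text
clock: 9.9
position: [0.3729, -0.005, -0.0042]
ee_rot: [3.142, 0.001, -0.001]
force: [0.0, -0.0, -0.5]
width: 0.007
```

Request:
{"method": "move_arm", "body": {"series": [[0, 0, -0.2, 0, 0, 0], [0, 0, -0.2, 0, 0, 0], [0, 0, 0, 0, 0, 0]]}}

```text
clock: 10.2
position: [0.3729, -0.005, -0.0082]
ee_rot: [3.141, 0.001, -0.001]
force: [0.8, -1.1, -0.9]
width: 0.004
```

Request:
{"method": "move_arm", "body": {"series": [[0, 0, -0.2, 0, 0, 0], [0, 0, -0.2, 0, 0, 0], [0, 0, 0, 0, 0, 0]]}}

```text
clock: 10.5
position: [0.3729, -0.005, -0.0122]
ee_rot: [3.142, 0.001, -0.001]
force: [0.8, -0.2, 0.1]
width: 0.008
```

Request:
{"method": "move_arm", "body": {"series": [[0, 0, -0.2, 0, 0, 0], [0, 0, -0.2, 0, 0, 0], [0, 0, 0, 0, 0, 0]]}}

```text
clock: 10.8
position: [0.3732, -0.005, -0.0149]
ee_rot: [3.141, 0.001, 0.001]
force: [-6.7, -0.7, 35.0]
width: 0.007
```

Bench contact at reported z of about −0.0135, so the reported pose is some 33 mm low. I'll back off, then use the camera to find any x/y bias.

Request:
{"method": "move_arm", "body": {"series": [[0, 0, 0.3, 0, 0, 0], [0, 0, 0, 0, 0, 0]]}}

```text
clock: 11.0
position: [0.3733, -0.0049, -0.0127]
ee_rot: [-3.142, -0.001, -0.001]
force: [-1.1, 0.1, 0.1]
width: 0.003
```

```bash
python3 - <<'E'
from h import *
np.set_printoptions(precision=4,suppress=True)
s=cam('scene');t=cam('top');o=monitor.observe();p=o['position'];print(o['clock'],p,o['force'])
out=[]
for c,w in((s,70),(t,70)):
    u=proj(c,[p[0]+.01,p[1],.04])[0].astype(int); x,y=u-[w//2,w//2]; x=max(x,0);y=max(y,0)
    im=cv2.resize(c[0]['color'][y:y+w,x:x+w,::-1],(400,400),interpolation=cv2.INTER_CUBIC)
    print('crop origin',x,y,400/w)
    for P,col in((p,(0,255,255)),([p[0],p[1],.0015],(255,0,255)),([p[0]+.01,p[1]-.0045,.0015],(0,0,255))):
        v=((proj(c,P)[0]+.5-[x,y])*400/w).astype(int); cv2.circle(im,(int(v[0]),int(v[1])),3,col,-1)
    out.append(im)
cv2.imwrite('pics/t2.png',np.hstack(out))
E
```

```text
11.1 [ 0.3731 -0.005  -0.013 ] [-0.093   1.2061 -0.4537]
crop origin 199 151 5.714285714285714
crop origin 264 262 5.714285714285714
```

View pics/t2.png

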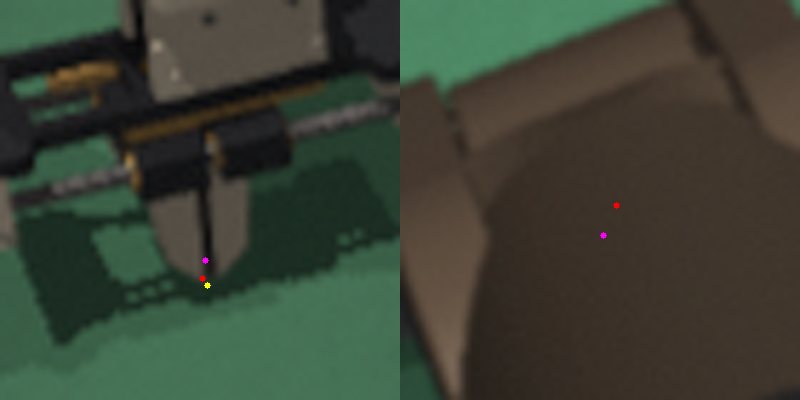

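At the tip, the near finger face sits about 10 mm in front of the axis, so the x/y readout agrees. Only the axial (z) offset of about 33 mm is real. Now the coupler, gripping at reported z of about 0.038.

Request:
{"method": "move_arm", "body": {"series": [[0, 0, 3, 0, 0, 0], [0, 0, 4.5, 0, 0, 0], [0, 1, 4.5, 0, 0, 0], [2.5, 3, 1, 0, 0, 0], [2.5, 3, 0, 0, 0, 0], [2.5, 2.5, 0, 0, 0, 0], [2.4, 1.6, 0, 0, 0, 0], [0, 0, 0, 0, 0, 0]], "grip": 1}}

```text
clock: 11.9
position: [0.4748, 0.1089, 0.1168]
ee_rot: [-3.14, -0.004, -0.003]
force: [0.3, -0.3, 0.2]
width: 0.655
```

```bash
python3 - <<'E'
from h import *
s=cam('scene');o=monitor.observe();p=o['position'];print(o['clock'],p,o['width'],o['ee_rot'])
c=s; u=proj(c,[.472,.106,.09])[0].astype(int); x,y=u-[45,50]
im=cv2.resize(c[0]['color'][y:y+90,x:x+90,::-1],(540,540),interpolation=cv2.INTER_CUBIC)
for P,col in((p,(0,255,255)),(p+[0,0,.014],(255,0,255)),([.472,.106,.092],(0,0,255))):
    v=((proj(c,P)[0]+.5-[x,y])*6).astype(int); cv2.circle(im,(int(v[0]),int(v[1])),3,col,-1)
cv2.imwrite('pics/g1.png',im)
E
```

```text
11.95 [0.47276242 0.10718461 0.11641924] 0.6945465254098186 [-3.14106579e+00 -2.98141735e-03  7.00849788e-04]
```

View pics/g1.png

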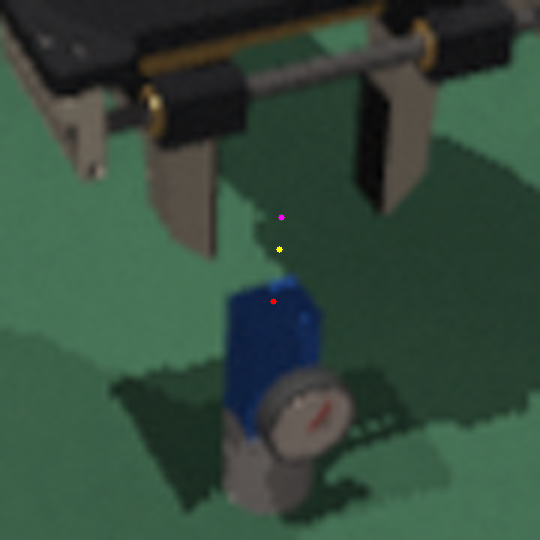

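Request:
{"method": "move_arm", "body": {"series": [[0, 0, -1.5, 0, 0, 0], [0, 0, -2, 0, 0, 0], [0, 0, -2, 0, 0, 0], [0, 0, -1.5, 0, 0, 0], [0, 0, -0.8, 0, 0, 0], [0, 0, 0, 0, 0, 0]], "grip": 1}}

```text
clock: 12.55
position: [0.4707, 0.1051, 0.0381]
ee_rot: [3.141, -0.0, -0.004]
force: [-0.4, -0.3, 0.5]
width: 1.0
```

Request:
{"method": "move_arm", "body": {"series": [[0, 0, 0, 0, 0, 0], [0, 0, 0, 0, 0, 0], [0, 0, 0, 0, 0, 0], [0, 0, 0, 0, 0, 0], [0, 0, 0, 0, 0, 0], [0, 0, 0, 0, 0, 0], [0, 0, 0, 0, 0, 0], [0, 0, 0, 0, 0, 0]], "grip": 0, "force": 45}}

```text
clock: 13.35
position: [0.472, 0.1061, 0.039]
ee_rot: [3.142, 0.001, -0.0]
force: [-0.0, -0.7, 1.3]
width: 0.354
```

Request:
{"method": "move_arm", "body": {"series": [[0, 0, 0, 0, 0, 0], [0, 0, 0, 0, 0, 0], [0, 0, 0, 0, 0, 0], [0, 0, 0, 0, 0, 0]]}}

```text
clock: 13.75
position: [0.4721, 0.1061, 0.039]
ee_rot: [-3.142, -0.001, -0.0]
force: [0.8, 1.0, 0.9]
width: 0.303
```

Request:
{"method": "move_arm", "body": {"series": [[0, 0, 1, 0, 0, 0], [0, 0, 3, 0, 0, 0], [0, 0, 4, 0, 0, 0], [0, 0, 4, 0, 0, 0], [0, 0, 2, 0, 0, 0], [0, 0, 0, 0, 0, 0], [0, 0, 0, 0, 0, 0]]}}

```text
clock: 14.45
position: [0.4717, 0.1058, 0.179]
ee_rot: [3.141, 0.0, 0.0]
force: [-0.8, -0.6, -2.1]
width: 0.305
```

```bash
cat > hand.py <<'E'
# fit the held coupler's pose from its mask, in scene (and top): q=(dx,dy,dz) of the origin relative to reported TCP, tilt given
from fit import *
import sys
np.set_printoptions(precision=4,suppress=True)
from scipy.spatial.transform import Rotation as Ro
o=monitor.observe(); p=o['position']; R=Ro.from_rotvec(o['ee_rot']).as_matrix()@np.diag([1,-1,-1]) # coupler axes: z = -tool z
cs=[cam('scene'),cam('top')]; o=monitor.observe(); p=o['position']
print(o['clock'],p,o['force'],o['width'],Ro.from_rotvec(o['ee_rot']).as_matrix()[:,2])
def rend(c,X,Rm,S=4):
    m=np.zeros((420*S,560*S),np.uint8)
    for P in CO:
        uv=(proj(c,P@Rm.T+X)+.5)*S; cv2.fillConvexPoly(m,cv2.convexHull(uv.astype(np.float32)).astype(np.int32),1)
    return cv2.resize(m.astype(np.float32),(560,420),interpolation=cv2.INTER_AREA)
for n,c in zip(('scene','top'),cs):
    im=c[0]['color'].astype(int)
    for ob in outline_of(n,'coupler')[:2]:
        m=ob['mask']; print(n,round(ob['p'],2),ob['rect'],m.sum())
    if n=='scene': ms=outline_of(n,'coupler')
if ms:
    m=ms[0]['mask'].astype(np.float32); C=-cs[0][2].T@cs[0][3]
    X0=p+R@np.array([0,0,-(.072-.033)])
    # mask is partly hidden by the fingers: fit only the nose and gauge region = pixels whose model coupler height<.05
    def L(q):
        th=q[3]; Rt=R@Ro.from_euler('yx',[q[3],q[4]]).as_matrix(); r=rend(cs[0],X0+R@np.array(q[:3]),Rt)
        vis=cv2.dilate(m,np.ones((3,3)))
        return ((r-m)**2).sum()/m.sum()+ (q[3]**2+q[4]**2)*3+ 200*np.dot(q[:3],q[:3])
    best=minimize(L,np.zeros(5),method='Nelder-Mead',options=dict(initial_simplex=np.vstack([np.zeros(5),np.diag([.01,.01,.01,.08,.08])]),maxiter=300))
    print('q',best.x,best.fun,'L0',L(np.zeros(5)),'origin',X0+R@best.x[:3])
im=cs[0][0]['color'][:,:,::-1].copy(); u=proj(cs[0],X0+[0,0,.04])[0].astype(int); x,y=u-[45,45]
im=cv2.resize(im[y:y+90,x:x+90],(540,540),interpolation=cv2.INTER_CUBIC)
for q,col in((np.zeros(5),(0,255,255)),(best.x,(255,0,255))):
    for P in CO[:3]:
        uv=(proj(cs[0],P@(R@Ro.from_euler('yx',q[3:]).as_matrix()).T+X0+R@q[:3])+.5-[x,y])*6
        cv2.polylines(im,[cv2.convexHull(uv.astype(np.float32)).astype(np.int32)],True,col,1)
cv2.imwrite('pics/hand_%.0f.png'%(o['clock']*10),im)
E
python3 hand.py; ls pics | grep hand
```

```text
14.55 [0.471  0.1056 0.1778] [-0.4782 -0.324  -1.203 ] 0.30670339308116745 [-0.0024 -0.0008 -1.    ]
scene 0.8 [287.3, 122.5, 22.2, 49.8] 736
top 0.68 [111.9, 230.6, 36.0, 31.2] 806
q [-0.0028  0.0002 -0.0022  0.0417  0.0089] 0.1921521617608177 L0 0.22358503937721252 origin [0.4682 0.1058 0.1366]
hand_146.png
```

The grip holds: width 28 mm, the force shows the weight, and the image fit agrees with the 33 mm offset within about 3 mm. Now tilt and stage above the nipple.

Request:
{"method": "move_arm", "body": {"series": [[0, -2, 0.5, 0, -6.3, 0], [0.5, -3, 0.5, 0, -6.3, 0], [1, -3, 0, 0, -6.3, 0], [1, -3, 0, 0, -6.3, 0], [1, -3, 0, 0, 0, 0], [0.4, -3, 0, 0, 0, 0], [0, -3, 0, 0, 0, 0], [0, -1.1, 0, 0, 0, 0]]}}

```text
clock: 15.5
position: [0.5103, -0.108, 0.1882]
ee_rot: [3.066, -0.005, 0.683]
force: [0.8, 0.4, -2.0]
width: 0.302
```

Request:
{"method": "move_arm", "body": {"series": [[0, 0, 0, 0, 0, 0], [0, 0, 0, 0, 0, 0], [0, 0, 0, 0, 0, 0]]}}

```text
clock: 15.8
position: [0.5108, -0.1037, 0.1886]
ee_rot: [-3.066, -0.003, -0.684]
force: [-0.4, 1.3, -2.3]
width: 0.302
```

```bash
python3 hand.py; ls pics | grep hand
```

```text
15.9 [ 0.511  -0.1038  0.1889] [-0.8784  1.6267 -1.8707] 0.2991753031892189 [ 0.4254  0.0009 -0.905 ]
scene 0.58 [181.9, 151.8, 26.7, 56.0] 1043
scene 0.28 [365.4, 153.5, 28.5, 45.7] 831
top 0.79 [347.2, 199.2, 26.0, 23.1] 307
q [-0.0012 -0.0005 -0.0007  0.0174  0.0111] 0.05204667973731726 L0 0.07662691920995712 origin [ 0.5268 -0.1042  0.1525]
hand_146.png
hand_159.png
```

Request:
{"method": "move_arm", "body": {"series": [[-0.5, -0.1, 0, 0, 0, 0], [0.2, 0, -0.45, 0, 0, 0], [0.5, 0, -1.1, 0, 0, 0], [0.5, 0, -1.1, 0, 0, 0], [0.5, 0, -1.0, 0, 0, 0], [0.15, 0, -0.3, 0, 0, 0], [0, 0, 0, 0, 0, 0], [0, 0, 0, 0, 0, 0]]}}

```text
clock: 16.85
position: [0.5246, -0.1059, 0.1497]
ee_rot: [3.066, 0.001, 0.685]
force: [-1.0, -0.8, -2.4]
width: 0.302
```

```bash
cat >> hand.py <<'E'
N=np.array([.5505,-.1055,.092]); a=np.array([-.4258,.004,.9048]); F=p-.039*R[:,2]
for nm,X in(('fit',X0+R@best.x[:3]),('nominal',F)):
    d=(X-N)@a; print(nm,'d',d,'lateral',X-N-d*a)
c=cs[0]; x,y=170,170
im=cv2.resize(c[0]['color'][y:y+90,x:x+80,::-1],None,fx=6.5,fy=6.5,interpolation=cv2.INTER_CUBIC)
tt=np.linspace(-.03,.08,2)[:,None]
for base,ax,col in((N,a,(0,255,255)),(F,R[:,2],(255,0,255))):
    uv=((proj(c,base+tt*ax)+.5-[x,y])*6.5).astype(int); cv2.line(im,tuple(map(int,uv[0])),tuple(map(int,uv[1])),col,1)
cv2.imwrite('pics/stage.png',im)
E
python3 hand.py
```

```text
16.95 [ 0.5247 -0.106   0.15  ] [-0.093   0.3627 -1.9951] 0.3038474458856828 [ 0.4264 -0.0002 -0.9046]
scene 0.91 [188.4, 173.9, 23.3, 54.3] 967
q [-0.0012 -0.0011 -0.001   0.0261  0.0055] 0.048565571144617854 L0 0.09221092611551285 origin [ 0.5406 -0.1072  0.1133]
fit d 0.023497319682491705 lateral [ 0.0002 -0.0017  0.0001]
nominal d 0.02447871491573149 lateral [ 0.0012 -0.0006  0.0006]
```

View pics/stage.png

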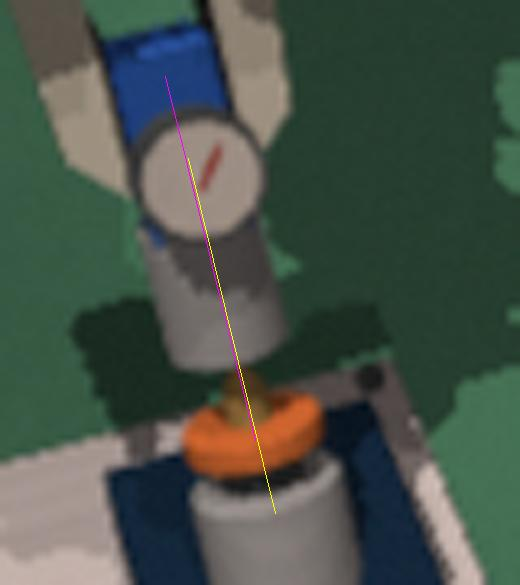

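The staged view shows the sleeve end at about (231,345), some 1.5 mm to the −y side of the nipple axis. The tip is at (243,380), just below the rim. I'll correct +1 mm in y and advance along the axis, checking force.

Request:
{"method": "move_arm", "body": {"series": [[0, 0.12, 0, 0, 0, 0], [0.17, 0, -0.36, 0, 0, 0], [0.17, 0, -0.36, 0, 0, 0], [0.17, 0, -0.36, 0, 0, 0], [0.17, 0, -0.36, 0, 0, 0], [0, 0, 0, 0, 0, 0]]}}

```text
clock: 17.7
position: [0.5312, -0.1046, 0.1344]
ee_rot: [-3.066, -0.001, -0.684]
force: [-0.1, 0.3, -2.3]
width: 0.307
```

Request:
{"method": "move_arm", "body": {"series": [[0.13, 0, -0.27, 0, 0, 0], [0.09, 0, -0.18, 0, 0, 0], [0, 0, 0, 0, 0, 0]]}}

```text
clock: 18.0
position: [0.5336, -0.1047, 0.1304]
ee_rot: [3.066, 0.001, 0.685]
force: [-0.5, -0.9, -2.5]
width: 0.304
```

Request:
{"method": "move_arm", "body": {"series": [[0.09, 0, -0.18, 0, 0, 0], [0.09, 0, -0.18, 0, 0, 0], [0, 0, 0, 0, 0, 0]]}}

```text
clock: 18.3
position: [0.5354, -0.1048, 0.1273]
ee_rot: [3.066, 0.0, 0.686]
force: [-7.2, 0.6, 8.0]
width: 0.304
```

Request:
{"method": "move_arm", "body": {"series": [[0.06, 0, -0.13, 0, 0, 0], [0.06, 0, -0.13, 0, 0, 0], [0, 0, 0, 0, 0, 0]]}}

```text
clock: 18.6
position: [0.5366, -0.1048, 0.1248]
ee_rot: [3.065, 0.001, 0.686]
force: [-6.1, 0.6, 7.3]
width: 0.301
```

Request:
{"method": "move_arm", "body": {"series": [[0.09, 0, -0.18, 0, 0, 0], [0.06, 0, -0.13, 0, 0, 0], [0, 0, 0, 0, 0, 0]]}}

```text
clock: 18.9
position: [0.5382, -0.1049, 0.1215]
ee_rot: [3.066, 0.0, 0.686]
force: [-3.5, 0.3, 2.1]
width: 0.301
```

Request:
{"method": "move_arm", "body": {"series": [[0.06, 0, -0.13, 0, 0, 0], [0.06, 0, -0.13, 0, 0, 0], [0, 0, 0, 0, 0, 0]]}}

```text
clock: 19.2
position: [0.5393, -0.1048, 0.1193]
ee_rot: [3.065, 0.001, 0.686]
force: [-9.5, 0.7, 13.1]
width: 0.305
```

Snap-through is visible: force went 12, 11, 5, then 18 N at the stop. I'll add a little preload and check that it holds.

Request:
{"method": "move_arm", "body": {"series": [[0.04, 0, -0.09, 0, 0, 0], [0, 0, 0, 0, 0, 0], [0, 0, 0, 0, 0, 0], [0, 0, 0, 0, 0, 0], [0, 0, 0, 0, 0, 0]]}}

```text
clock: 19.7
position: [0.5395, -0.1048, 0.1191]
ee_rot: [3.065, 0.001, 0.687]
force: [-19.2, 2.3, 28.2]
width: 0.306
```

```bash
python3 hand.py; python3 - <<'E'
from h import *
s=cam('scene'); a=cv2.imread('pics/scene1.png')[:,:,::-1]
for im in(a,s[0]['color']):
    im=im.astype(int);r,g,b=im[...,0],im[...,1],im[...,2]; m=(r>110)&(g>35)&(b<70)&(r-g>60)&(g-b>15); m[:220]=0;m[262:]=0;m[:,:190]=0;m[:,235:]=0
    ys,xs=np.nonzero(m); print('orange',len(xs),xs.min(),xs.max(),ys.min(),ys.max())
E
```

```text
19.8 [ 0.5395 -0.1048  0.1191] [-19.6788   2.2485  29.2867] 0.3052560970121296 [ 0.4269 -0.0005 -0.9043]
scene 0.79 [193.3, 191.4, 22.0, 55.3] 999
top 0.78 [344.1, 193.3, 22.3, 8.8] 194
top 0.62 [108.2, 231.9, 41.2, 32.6] 981
q [ 0.0022 -0.0005 -0.0009  0.0154  0.0097] 0.038601945170359045 L0 0.07901261001825333 origin [ 0.5585 -0.1053  0.084 ]
fit d -0.010651435371981401 lateral [0.0034 0.0002 0.0016]
nominal d -0.009750922829376322 lateral [0.0014 0.0007 0.0007]
orange 163 199 218 231 242
orange 81 199 219 237 247
```

It is seated at d ≈ −10 mm, with the collar 5 px lower. The 36 N preload is more than needed, so I'll ease it slightly and confirm it is steady.

Request:
{"method": "move_arm", "body": {"series": [[-0.02, 0, 0.04, 0, 0, 0], [0, 0, 0, 0, 0, 0], [0, 0, 0, 0, 0, 0], [0, 0, 0, 0, 0, 0], [0, 0, 0, 0, 0, 0]]}}

```text
clock: 20.5
position: [0.5394, -0.1048, 0.1192]
ee_rot: [3.065, 0.001, 0.687]
force: [-13.3, 0.8, 20.8]
width: 0.303
```

```bash
python3 - <<'E'
from h import *
o=monitor.observe(); f=o['force']; print(o['clock'],o['position'],f,-.426*f[0]+.905*(f[2]+2.2),o['width'])
cam('scene');print([(x['rect']) for x in outline_of('scene','coupler')[:1]])
for th in('amber_bottle','clear_bottle','mascot'): print(th,[(round(x['p'],2),x['rect']) for x in outline_of('scene',th)[:1]])
if -.426*f[0]+.905*(f[2]+2.2)>16: print(workorder.sign_off())
E
```

```text
20.5 [ 0.53943435 -0.1047601   0.11918311] [-13.28131479   0.81829197  20.75957934] 26.436259403565625 0.30281951543616126
[[191.4, 190.8, 24.9, 54.5]]
amber_bottle [(0.7, [384.9, 200.7, 36.3, 48.1])]
clear_bottle [(0.92, [364.7, 153.6, 33.4, 47.8])]
mascot [(0.98, [334.4, 234.9, 25.2, 32.9])]
the job is handed in; nothing more can be done
None
```

The job was handed in at about 20.5 s with both steps done in order, and the arm is still gripping the coupler and pushing it down.

- **Vent:** I pressed the pedal until the force rose to 20 N against a rigid stop. In the picture its free end had dropped to the level pose. I held it there for about half a second and released it. I did not check in a picture afterwards that it had come back fully up.
- **Coupler:** I gripped it, tilted it 25°, and pushed it onto the nipple. The push went from about 12 N to 5 N and then up against the stop, which is the collar snapping through.
- **Last checks:** The rim sits about 10 mm below the unpressed collar face, the orange collar shows about 5 px lower, and the push along the axis is steady at about 26 N. The grip is 28 mm wide. The bottles and the dog were found where they stood, within the networks' scatter of a few pixels.
- **Disagreement with the description:** The reported tool point lies about 33 mm further along the fingers than described. I found this by touching the bench, at 35 N, which was harder than I intended. I allowed for it in the grasp and the push, and the camera fits of the held coupler agreed within about 3 mm.
- **Higher forces:** The preload briefly reached about 36 N before I eased it.

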